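Spin the washed chopper bowl at half speed

TASK

Spin the freshly washed bowl of the food chopper dry at half speed: press its round power button fully down and let it come back up, then press the spring-loaded speed paddle halfway down, so that its free end is level with the little steel tab beside it, and keep it there. Never push the paddle right down to its stop, and leave the mug, the jar and the bowl standing around it alone. Finish while still holding the paddle halfway down; do not let go.

Things in the scene. Friction and masses are not known exactly. Their poses are not given: they have to be found in the camera images.
- chopper: White electric food chopper, fixed to the worktop, 200 x 345 mm in plan (x, y). Origin: centre of its underside, z up. On its +y half a clear bowl with grey lid at (0, 95) mm, radius 73, top 214 high. On its -y half the controls: a console block, x -10 to 100 mm, 75 high, bearing the power button; before it (-x) a deck 35 high under the speed paddle. Yaw within 0.5 rad of the world's
- power_button_top (a point): Centre of the top of the round black power button (diameter 32 mm) in a grey round collar (diameter 48 mm, 12 mm high), at (55, -110) mm in the chopper's frame and 97 mm above the worktop while up; moves with the button. Pressed straight down; when fully down it still stands 4 mm above the collar
- power_button (a joint): Travel of the power button in m: 0 up, 0.006 fully down (counts as fully down from 0.005, as back up below 0.001). Spring: 1.5 N to start, 5 N fully down; it comes back up by itself
- paddle: Black flat speed paddle, 110 mm long, 50 mm wide, 10 mm thick, with ribs on the pad at its free end. Origin on its hinge axis, at (-14, -75, 80) mm in the chopper's frame; the paddle reaches along its own -x from 5 to 115 mm from the hinge, its top surface 5 mm above the axis; level when up, the free end dips as it is pressed
- paddle_pad (a point): Centre of the ribbed pad on the paddle's top surface, where to press: 95 mm from the hinge axis, 85 mm above the worktop while up, about 12 mm lower when halfway down
- paddle_hinge (a joint): Angle of the speed paddle in rad: 0 up, 0.125 halfway, 0.25 at its bottom stop (free end 29 mm down). Spring-loaded: at the pad it takes about 3.5 N to start, 6.5 N halfway, 9.5 N at the stop; it springs back up when let go
- index_tab (a point): Top of the small steel tab (8 x 16 mm) on a thin post on the outer (-y) side of the paddle's free end, 71 mm above the worktop; the upper edge of the paddle's free end is level with it when the paddle is halfway down
- mug: White mug, diameter 80 mm, 90 mm high, origin under its centre, bystander: leave alone
- jar: Glass jar with a steel cap, diameter 72 mm, 100 mm high, origin under its centre, bystander: leave alone
- bowl: White ceramic bowl, diameter 130 mm, 55 mm high, origin under its centre, bystander: leave alone

How it is judged:
By the outcome, as a careful person would: the job done as asked, in the order asked, and still so for the second after the job is handed in, while the arm keeps its last pose, push and grip.
It also fails if it takes over 42 s, if anything falls off the work surface, if the arm or the gripper's body presses on something with over 40 N, if the wrist force passes 120 N, or if a joint passes its speed limit or range.

ROBOT

A 6-joint arm with a two-finger parallel gripper is mounted at the origin on the work surface. World frame = base frame: x ahead of the robot, y to its left, z up, the work surface at z = 0. Lengths are in m, angles in rad, forces in N, time in s.
With the tool pointing down it reaches from about 0.35 to 0.725 m from the base axis. Payload 4.3 kg.
Tool frame: the origin (TCP) lies midway between the tips of the shut fingers; the grasp point (between the pads) lies 19 mm behind it; z points along the fingers, x is the direction in which the jaws open and shut, and the axes are right-handed (so a half turn about z gives the same grasp; the last joint's range is limited). The gripper opens to 85 mm and grips with 20 to 120 N. Pads are 22 mm wide; open, the fingers measure 114 mm over their backs; the gripper's body (76 mm by 85 mm) begins 54 mm behind the grasp point. The pads swing forward as they close: fully open they stand 13 mm farther back than shut.
Start: joints at [-1.311, 0.377, 0.081, 1.274, 0, 1.46], TCP at [0.208, -0.536, 0.231] pointing down, gripper open.
Joint ranges: [-2.72, 2.72], [-0.84, 1.66], [-1.02, 1.22], [-1.77, 2.12], [-1.37, 1.28], [-3.14, 3.14]. Speed limits (rad/s): [2.57, 2.57, 3.14, 3.14, 3.14, 3.14].

INTERFACE

Orientations are given as [roll, pitch, yaw] about the fixed x, y, z axes, in that order (R = Rz(yaw) Ry(pitch) Rx(roll)).
In Python, from workcell import ctrl gives the robot as it stands. The module is installed in compiled form; this text tells all that it offers.
- The arm moves only by the tool servo_tool, never from a script. Its argument "increments" is a list of rows, each an object of numbers: "jaw": the opening, from 0 (shut) to 1 (fully open); "x", "y", "z": the shift along the tool's x, y, z in m; "yaw": the turn about the tool's z in degrees. A call has 1 to 10 rows; each row shifts and turns the pose as measured when the row begins, along the tool's axes as they then stand; what a row does not reach is not made up. A row lasts 1/10 s, in which the tool goes at most 50 mm and 8.59 degrees, less where a joint would pass 70% of its speed; a pose out of reach is approached as far as the arm can. A call is refused whole if a number of a shift passes 0.05 or a number of a turn 8.59, either way. A call with a gripper value outside its range is refused whole. The fingers move at their own pace and stop on an object; the grip force is fixed at half the most. Time passes only in rows, so rows that do not move let the fingers close. It gives the time, the measured TCP pose, the force and the opening at its end, in the units of the state.
- ctrl.sense(): the state, without advancing time (a new reading comes with each control period).
- ctrl.camera(name): name is "scene" or "top"; returns a dict with "img" (480x640x3 uint8, red, green, blue), "fx", "fy", "cx", "cy" (pixels), "k1" (the pictures are not rectified: a ray, as slopes to the right and down, at radius r is drawn at 1 + k1 r^2 times it, then the intrinsics apply), "R" (3x3) and "t" (3): a world point X has camera coordinates R X + t. Camera axes: x right, y down, z forward; pixel columns grow to the right and rows downward; lengths in m; the calibration is good to about 2 mm. A picture is of the moment at which its call begins. There is no depth.
- ctrl.job_done(): hands the job in, once; it reports no verdict.
Trained networks look in a picture, given as the dict that the camera call returned (one of the last four; its "shot" number tells which), for a name from the list of things; names that differ only in an ending like _2 or _b are one class to them, and where a whole thing is asked for, a point or a joint stands for the part that bears it (a point fixed in the world has none). Each returns a list of dicts, best first, with "confidence" (0 to 1); they miss things now and then, are a little off and sometimes report something else, mostly with a low value. They report only what shows in the picture. A call takes as long as a camera call.
- ctrl.boxes_of(name, picture): "position" ([x, y, z] in m, in the coordinates of the camera as it stood for that picture, good to about 4 mm: the middle of the surface that is visible of it).
The state is a dict: "t": time; "q": joint angles; "joint_velocities": joint speeds; "joint_efforts": joint torques, N m; "tool_pos": TCP position; "eef_rot": TCP orientation; "ft_force": force on the tool from outside, world axes, zero at the start; "torque": the same for the moment, N m; "gripper_width": finger opening in m.
Only numpy, scipy, OpenCV 4.12 (cv2) and the standard library are available. Lean on these libraries where they do the work, as an engineer would, in place of code of your own. Each camera call takes 0.05 s, during which the arm holds its last target. There are 200 camera calls.

## Working session

There is one attempt and no reset: what is moved stays moved. The work goes in short steps, Python scripts to look and compute and a tool call to move; the robot and the scene stay as the last step left them, time stands still between calls to the robot, and variables do not carry over. Pictures are saved under pics/ and viewed, about 8 in all and at most 12, crops included, and the job is handed in when it is done.

Besides the shell and the picture viewer there is one more tool, called after "Request:" as name(argument=value, ...), one argument or row to a line, values as JSON. servo_tool: Moves the arm, as the interface text tells. Its arguments: {"type":"object","properties":{"increments":{"type":"array"}},"required":["increments"]}

```bash
mkdir -p pics; cat > h.py <<'E'
import numpy as np, cv2
from workcell import ctrl
def world(c,p): return np.array(c["R"]).T@(np.array(p)-np.array(c["t"]))
def proj(c,X):
    p=np.array(c["R"])@np.array(X)+np.array(c["t"]); s=p[:2]/p[2]; s=s*(1+c["k1"]*(s@s))
    return np.array([c["fx"]*s[0]+c["cx"],c["fy"]*s[1]+c["cy"]])
def ray(c,u,v,z):
    d=np.array([(u-c["cx"])/c["fx"],(v-c["cy"])/c["fy"]]); s=d.copy()
    for _ in range(20): s=d/(1+c["k1"]*(s@s))
    R=np.array(c["R"]); o=-R.T@np.array(c["t"]); w=R.T@np.array([s[0],s[1],1.])
    return o+w*(z-o[2])/w[2]
def save(c,name,crop=None,k=1):
    im=cv2.cvtColor(c["img"],cv2.COLOR_RGB2BGR)
    if crop: a,b,x,y=crop; im=im[b:y,a:x]
    cv2.imwrite("pics/"+name,cv2.resize(im,None,fx=k,fy=k,interpolation=cv2.INTER_CUBIC))
E
python3 - <<'E'
from h import *
for n in("top","scene"):
    c=ctrl.camera(n); save(c,n+"0.png")
    R=np.array(c["R"]); print(n,"cam at",(-R.T@np.array(c["t"])).round(3))
    for k in("chopper","power_button_top","power_button","paddle","paddle_pad","index_tab","mug","jar","bowl"):
        print(k,[(world(c,d["position"]).round(3).tolist(),round(d["confidence"],2)) for d in ctrl.boxes_of(k,c)[:2]])
s=ctrl.sense(); print(s)
E
```

```text
top cam at [0.45  0.069 0.953]
chopper [([0.567, 0.14, 0.077], 0.69), ([0.521, 0.054, 0.084], 0.51)]
power_button_top [([0.65, 0.03, 0.097], 0.5)]
power_button [([0.645, 0.034, 0.102], 0.57)]
paddle [([0.524, 0.047, 0.085], 0.97), ([0.632, -0.378, 0.05], 0.26)]
paddle_pad [([0.527, 0.053, 0.082], 0.92)]
index_tab []
mug [([0.634, -0.379, 0.05], 0.68)]
jar [([0.502, -0.307, 0.097], 0.89), ([0.567, 0.139, 0.075], 0.48)]
bowl [([0.609, 0.45, 0.023], 0.81), ([0.521, 0.054, 0.086], 0.62)]
scene cam at [ 1.253 -0.121  0.733]
chopper [([0.631, 0.153, 0.073], 0.67), ([0.53, 0.053, 0.086], 0.45)]
power_button_top [([0.657, 0.029, 0.097], 0.44)]
power_button [([0.655, 0.028, 0.096], 0.57), ([0.532, 0.051, 0.087], 0.53)]
paddle [([0.535, 0.053, 0.085], 0.86)]
paddle_pad [([0.531, 0.051, 0.088], 0.88)]
index_tab [([0.63, 0.153, 0.079], 0.64)]
mug [([0.649, -0.364, 0.055], 0.56)]
jar [([0.538, -0.318, 0.073], 0.61)]
bowl [([0.575, 0.449, 0.03], 0.78), ([0.658, 0.027, 0.096], 0.54)]
{'t': 1.0, 'q': array([-1.31131193e+00,  3.77236998e-01,  8.09877355e-02,  1.27444345e+00,
       -5.03529863e-06,  1.46048387e+00]), 'joint_velocities': array([-0.00039958,  0.0015691 , -0.00137353, -0.00045696,  0.00049937,
        0.0013707 ]), 'joint_efforts': array([ 3.78633076e-04, -4.63526952e+01,  2.70164824e+01,  2.41578073e-04,
       -1.10872409e-04, -4.36315347e-06]), 'tool_pos': array([ 0.20782073, -0.5361437 ,  0.23136061]), 'eef_rot': array([ 3.14157624e+00, -1.02429325e-04, -1.20099947e+00]), 'ft_force': array([ 0.29383463,  0.48724116, -0.50921719]), 'torque': array([-0.04493321,  0.01285699, -0.01536212]), 'gripper_width': 0.08564760591403152}
```

View pics/top0.png

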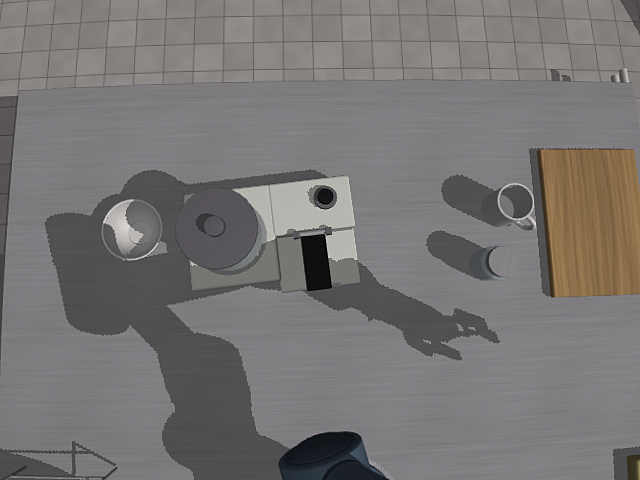

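View pics/scene0.png

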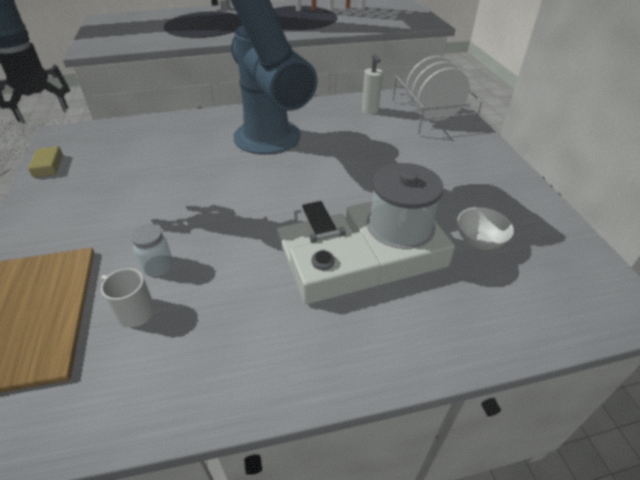

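The top view shows the chopper at about columns 190–358, rows 177–292. The power button is near (325,197) and the paddle runs from (314,232) to (318,290). The jar (495,262) and mug (515,205) are well to the right, and the bowl (132,230) is to the left. Next I'll zoom in to fit the pose.

```bash
python3 - <<'E'
from h import *
c=ctrl.camera("top"); save(c,"topc.png",(260,165,380,300),4.4)
c=ctrl.camera("scene"); save(c,"scenec.png",(270,180,400,310),4.5)
E
```

```text
(no output)
```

View pics/topc.png

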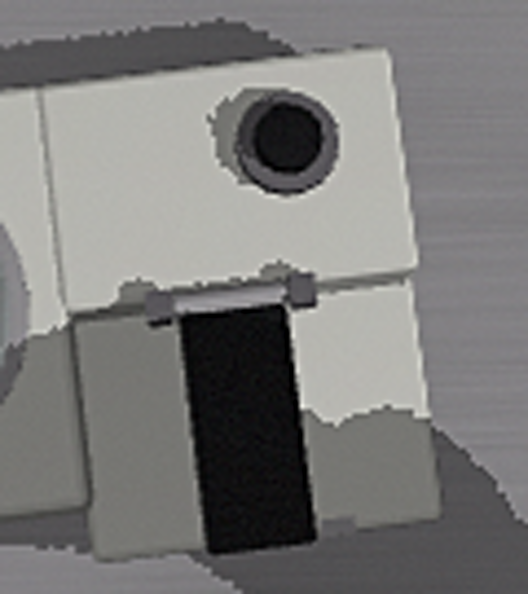

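View pics/scenec.png

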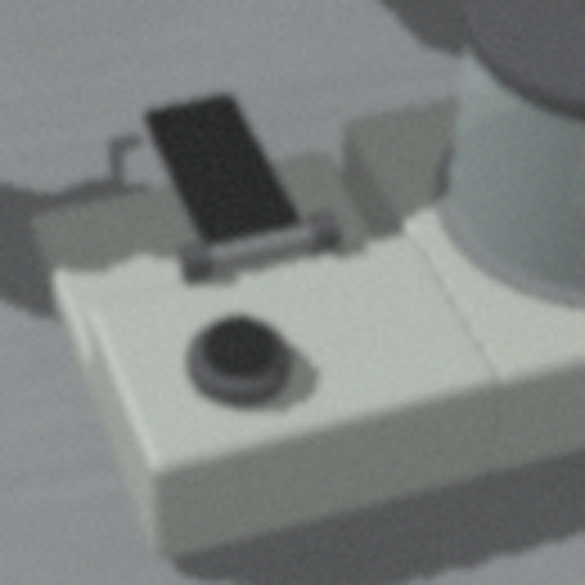

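Crop pixel positions, top view: button centre (288,138), paddle corners (181,313), (289,303), (209,553) and (316,540), console corners (388,48) and (416,268). Scene view: button (240,345), free-end corners (147,112) and (236,94), console corner (158,470), tab near (127,142).

```bash
python3 - <<'E'
from h import *
from scipy.optimize import least_squares
P=[("top",288,138,55,-110,97),("top",388,48,100,-172.5,75),("top",416,268,-10,-172.5,75),("top",209,553,-129,-50,85),("top",316,540,-129,-100,85),("top",181,313,-19,-50,85),("top",289,303,-19,-100,85),
("scene",240,345,55,-110,97),("scene",147,112,-129,-100,85),("scene",236,94,-129,-50,85),("scene",158,470,100,-172.5,75)]
C={n:ctrl.camera(n) for n in("top","scene")}
def px(n,u,v): return np.array([u/4.4+260,v/4.4+165]) if n=="top" else np.array([u/4.5+270,v/4.5+180])
def W(p,x,y,z):
    c,s=np.cos(p[2]),np.sin(p[2]); return np.array([p[0]+c*x-s*y,p[1]+s*x+c*y,z])
def solve(Q): return least_squares(lambda p:np.concatenate([proj(C[n],W(p,x/1e3,y/1e3,z/1e3))-px(n,u,v) for n,u,v,x,y,z in Q]),[.58,.14,.09],loss="soft_l1")
for Q in(P,P[:7],P[7:]):
    r=solve(Q); p=r.x; print("pose",p.round(4)); print(r.fun.reshape(-1,2).round(1).tolist())
    for nm,l in dict(button=(.055,-.110,.097),pad=(-.109,-.075,.085),end=(-.129,-.075,.085)).items(): print(nm,W(p,*l).round(4))
r=ray(C["scene"],*px("scene",127,142),.071); print("tab",r)
E
```

```text
pose [0.5833 0.1357 0.1077]
[[-1.1, -0.8], [2.6, -2.7], [4.0, -0.8], [-0.9, 0.6], [-0.1, 0.1], [-1.6, 0.4], [-1.5, -0.6], [0.7, -2.8], [-1.2, -1.6], [-0.8, -1.9], [-3.6, 0.3]]
button [0.6498 0.0323 0.097 ]
pad [0.483  0.0494 0.085 ]
end [0.4631 0.0473 0.085 ]
pose [0.5827 0.1346 0.1054]
[[-0.4, -0.4], [3.3, -2.2], [4.6, -0.4], [-0.4, 0.9], [0.4, 0.5], [-1.1, 0.7], [-0.9, -0.2]]
button [0.649 0.031 0.097]
pad [0.4822 0.0485 0.085 ]
end [0.4623 0.0464 0.085 ]
pose [0.5882 0.1379 0.1176]
[[2.7, -0.9], [-0.3, -0.1], [0.1, -0.5], [-1.3, 2.5]]
button [0.6558 0.0351 0.097 ]
pad [0.4888 0.0506 0.085 ]
end [0.4689 0.0483 0.085 ]
tab [0.477224   0.01210118 0.071     ]
```

Request:
servo_tool(
  increments=[
    {"jaw":0,"yaw":-8.5},
    {"jaw":0,"yaw":-8.5},
    {"jaw":0,"yaw":-8.5},
    {"jaw":0,"yaw":-8.5},
    {"jaw":0,"yaw":-8.5},
    {"jaw":0,"yaw":-8.5},
    {"jaw":0,"yaw":-8.5},
    {"jaw":0,"yaw":-8.5},
  ],
)

```text
invalid input
```

Request:
servo_tool(
  increments=[
    {"jaw":0.0,"x":0.0,"y":0.0,"z":0.0,"yaw":-8.5},
    {"jaw":0.0,"x":0.0,"y":0.0,"z":0.0,"yaw":-8.5},
    {"jaw":0.0,"x":0.0,"y":0.0,"z":0.0,"yaw":-8.5},
    {"jaw":0.0,"x":0.0,"y":0.0,"z":0.0,"yaw":-8.5},
    {"jaw":0.0,"x":0.0,"y":0.0,"z":0.0,"yaw":-8.5},
    {"jaw":0.0,"x":0.0,"y":0.0,"z":0.0,"yaw":-8.5},
    {"jaw":0.0,"x":0.0,"y":0.0,"z":0.0,"yaw":-8.5},
    {"jaw":0.0,"x":0.0,"y":0.0,"z":0.0,"yaw":-8.5},
  ],
)

```text
t: 2.0
tool_pos: [0.2078, -0.5361, 0.2313]
eef_rot: [3.142, 0.0, 0.004]
ft_force: [-0.3, -0.8, 0.1]
gripper_width: 0.0001
```

Request:
servo_tool(
  increments=[
    {"jaw":0,"x":0.03,"y":-0.038,"z":0,"yaw":0},
    {"jaw":0,"x":0.03,"y":-0.038,"z":0,"yaw":0},
    {"jaw":0,"x":0.03,"y":-0.038,"z":0,"yaw":0},
    {"jaw":0,"x":0.03,"y":-0.038,"z":0,"yaw":0},
    {"jaw":0,"x":0.03,"y":-0.038,"z":0,"yaw":0},
    {"jaw":0,"x":0.03,"y":-0.038,"z":0,"yaw":0},
    {"jaw":0,"x":0.03,"y":-0.038,"z":0,"yaw":0},
    {"jaw":0,"x":0.03,"y":-0.038,"z":0,"yaw":0},
    {"jaw":0,"x":0.03,"y":-0.038,"z":0,"yaw":0},
    {"jaw":0,"x":0.03,"y":-0.038,"z":0,"yaw":0},
  ],
)

```text
t: 3.0
tool_pos: [0.5139, -0.1497, 0.2309]
eef_rot: [3.135, -0.004, -0.007]
ft_force: [0.6, -1.5, -0.0]
gripper_width: 0.0002
```

Request:
servo_tool(
  increments=[
    {"jaw":0,"x":0.029,"y":-0.037,"z":0,"yaw":0},
    {"jaw":0,"x":0.029,"y":-0.037,"z":0,"yaw":0},
    {"jaw":0,"x":0.029,"y":-0.037,"z":0,"yaw":0},
    {"jaw":0,"x":0.029,"y":-0.037,"z":0.02,"yaw":0},
    {"jaw":0,"x":0.02,"y":-0.032,"z":0.03,"yaw":0},
    {"jaw":0,"x":0,"y":0,"z":0.03,"yaw":-6},
    {"jaw":0,"x":0,"y":0,"z":0,"yaw":0},
  ],
)

```text
t: 3.7
tool_pos: [0.6597, 0.042, 0.1501]
eef_rot: [3.134, -0.011, 0.11]
ft_force: [-1.7, -0.9, 0.1]
gripper_width: -0.0002
```

```bash
python3 - <<'E'
from h import *
s=ctrl.sense(); print(s["t"],s["tool_pos"],s["eef_rot"],s["ft_force"])
c=ctrl.camera("scene"); a=cv2.resize(c["img"][130:310,250:410],None,fx=2.4,fy=2.4)
print(proj(c,s["tool_pos"]))
c=ctrl.camera("top"); b=cv2.resize(c["img"][130:310,250:410],None,fx=2.4,fy=2.4); print(proj(c,s["tool_pos"]))
cv2.imwrite("pics/b1.png",cv2.cvtColor(np.hstack([a,b]),cv2.COLOR_RGB2BGR))
E
```

```text
3.7 [0.65969218 0.04203727 0.15011541] [ 3.13389213 -0.0109664   0.11019123] [-1.73752832 -0.88337331  0.07368275]
[330.47215836 237.41889398]
[320.05277886 184.12203931]
```

View pics/b1.png

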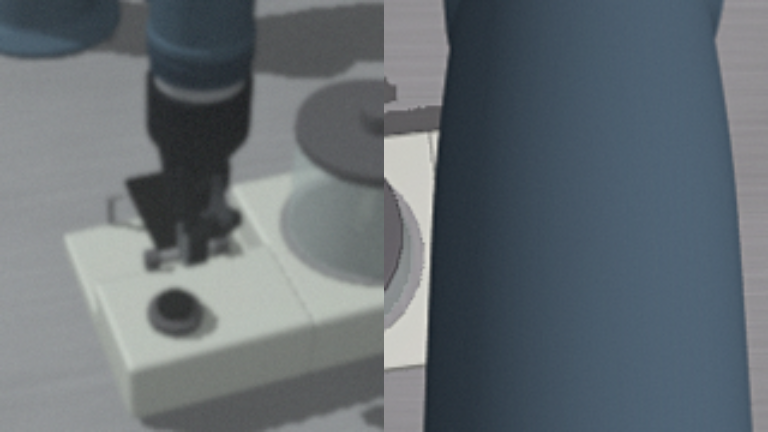

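The scene view shows the fingertips at about crop (198,263), against (193,258) projected from the TCP. The scene camera therefore has a small bias, so I'll trust the top view for the button, at about (0.651, 0.032). The top view is blocked by the arm.

Request:
servo_tool(
  increments=[
    {"jaw":0,"x":-0.01,"y":0.009,"z":0,"yaw":0},
    {"jaw":0,"x":0,"y":0,"z":0,"yaw":0},
    {"jaw":0,"x":0,"y":0,"z":0.02,"yaw":0},
    {"jaw":0,"x":0,"y":0,"z":0.02,"yaw":0},
    {"jaw":0,"x":0,"y":0,"z":0,"yaw":0},
  ],
)

```text
t: 4.3
tool_pos: [0.6597, 0.0265, 0.1268]
eef_rot: [3.131, -0.036, 0.094]
ft_force: [0.1, -1.2, -0.6]
gripper_width: -0.0
```

```bash
python3 - <<'E'
from h import *
s=ctrl.sense()
for k in s: print(k,np.round(s[k],4))
E
```

```text
t 4.3
q [-0.0534  0.5609  0.0985  1.0712 -0.0051  1.4237]
joint_velocities [-0.009  -0.04    0.0614  0.0416  0.0004  0.01  ]
joint_efforts [ 5.96000e-02 -5.50350e+01  2.71662e+01 -1.16390e+00 -1.53000e-02
 -9.30000e-03]
tool_pos [0.6597 0.0265 0.1268]
eef_rot [ 3.1311 -0.0361  0.0938]
ft_force [ 0.0894 -1.1959 -0.5905]
torque [-0.0211  0.0602 -0.006 ]
gripper_width -0.0
```

Request:
servo_tool(
  increments=[
    {"jaw":0,"x":0,"y":0,"z":0,"yaw":0},
  ],
)

```text
t: 4.4
tool_pos: [0.6606, 0.026, 0.1289]
eef_rot: [3.131, -0.039, 0.092]
ft_force: [0.4, 0.7, -0.2]
gripper_width: 0.0
```

```bash
python3 - <<'E'
from h import *
s=ctrl.sense()
for k in s: print(k,np.round(s[k],4))
E
```

```text
t 4.4
q [-0.0541  0.5593  0.1012  1.0729 -0.005   1.4244]
joint_velocities [-0.0071 -0.0034  0.0015  0.0066  0.001   0.0088]
joint_efforts [ 4.90000e-03 -5.30833e+01  2.56959e+01 -3.70400e-01 -2.12000e-02
 -2.90000e-03]
tool_pos [0.6606 0.026  0.1289]
eef_rot [ 3.1308 -0.0387  0.0924]
ft_force [ 0.3656  0.7129 -0.2107]
torque [0.0523 0.0545 0.0622]
gripper_width 0.0
```

Request:
servo_tool(
  increments=[
    {"jaw":0,"x":-0.005,"y":-0.003,"z":0,"yaw":0},
    {"jaw":0,"x":-0.004,"y":-0.002,"z":0,"yaw":0},
    {"jaw":0,"x":-0.002,"y":-0.001,"z":0,"yaw":0},
    {"jaw":0,"x":0,"y":0,"z":0,"yaw":0},
  ],
)

```text
t: 4.8
tool_pos: [0.6505, 0.0311, 0.1334]
eef_rot: [3.13, -0.045, 0.091]
ft_force: [-0.1, -0.7, 0.5]
gripper_width: 0.0003
```

Request:
servo_tool(
  increments=[
    {"jaw":0,"x":0,"y":0,"z":0.007,"yaw":0},
    {"jaw":0,"x":0,"y":0,"z":0.007,"yaw":0},
    {"jaw":0,"x":-0.001,"y":0,"z":0.007,"yaw":0},
    {"jaw":0,"x":0,"y":0,"z":0.005,"yaw":0},
    {"jaw":0,"x":0,"y":0,"z":0.001,"yaw":0},
  ],
)

```text
t: 5.3
tool_pos: [0.6504, 0.031, 0.1036]
eef_rot: [3.13, -0.045, 0.091]
ft_force: [-0.2, -0.7, -0.2]
gripper_width: -0.0001
```

```bash
python3 - <<'E'
from h import *
c=ctrl.camera("scene"); save(c,"b2.png",(290,200,380,280),6); print(proj(c,ctrl.sense()["tool_pos"]))
E
```

```text
[323.49579456 251.89693044]
```

View pics/b2.png

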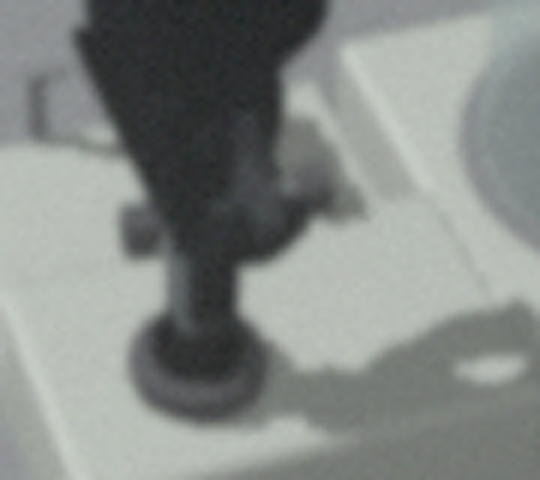

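The fingertips, at crop (205,335), stand centred just above the button at (198,355). Now I press it.

Request:
servo_tool(
  increments=[
    {"jaw":0,"x":0,"y":0,"z":0.004,"yaw":0},
    {"jaw":0,"x":0,"y":0,"z":0.003,"yaw":0},
    {"jaw":0,"x":0,"y":0,"z":0.003,"yaw":0},
  ],
)

```text
t: 5.65
tool_pos: [0.6511, 0.0309, 0.0936]
eef_rot: [3.13, -0.045, 0.091]
ft_force: [-1.8, -0.2, 3.3]
gripper_width: 0.0
```

Request:
servo_tool(
  increments=[
    {"jaw":0,"x":0,"y":0,"z":0.003,"yaw":0},
    {"jaw":0,"x":0,"y":0,"z":0.002,"yaw":0},
  ],
)

```text
t: 5.85
tool_pos: [0.6513, 0.0309, 0.0909]
eef_rot: [3.13, -0.046, 0.091]
ft_force: [-9.0, -0.5, 19.7]
gripper_width: 0.0
```

The reading is 19.7 N at z = 0.0909, so the button is on its stop. Now I release it and move to the pad.

Request:
servo_tool(
  increments=[
    {"jaw":0,"x":0,"y":0,"z":-0.006,"yaw":0},
    {"jaw":0,"x":0,"y":0,"z":-0.01,"yaw":0},
    {"jaw":0,"x":0,"y":0,"z":-0.01,"yaw":0},
    {"jaw":0,"x":0,"y":0,"z":-0.01,"yaw":0},
    {"jaw":0,"x":0,"y":0,"z":-0.004,"yaw":0},
    {"jaw":0,"x":0,"y":0,"z":0,"yaw":0},
  ],
)

```text
t: 6.45
tool_pos: [0.6508, 0.0311, 0.1351]
eef_rot: [3.129, -0.05, 0.091]
ft_force: [-0.1, 0.2, -0.2]
gripper_width: -0.0
```

```bash
python3 - <<'E'
from h import *
c=ctrl.camera("scene"); save(c,"b3.png",(290,200,380,280),6)
for k in("power_button_top","paddle_pad"): print(k,[(world(c,d["position"]).round(4),d["confidence"]) for d in ctrl.boxes_of(k,c)[:1]])
E
```

```text
power_button_top [(array([0.6573, 0.0269, 0.0941]), 0.67)]
paddle_pad [(array([0.5258, 0.0319, 0.0871]), 0.82)]
```

View pics/b3.png

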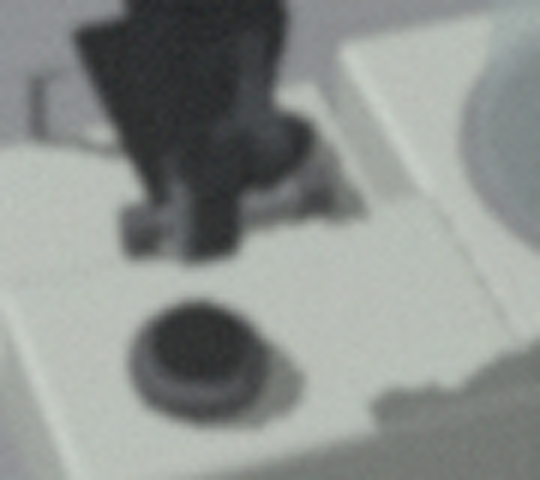

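The button is back up, standing proud of its collar at crop (198,345).

Request:
servo_tool(
  increments=[
    {"jaw":0,"x":-0.01,"y":-0.002,"z":-0.001,"yaw":0},
    {"jaw":0,"x":-0.02,"y":-0.004,"z":-0.001,"yaw":0},
    {"jaw":0,"x":-0.025,"y":-0.005,"z":-0.001,"yaw":0},
    {"jaw":0,"x":-0.025,"y":-0.005,"z":-0.001,"yaw":0},
    {"jaw":0,"x":-0.025,"y":-0.005,"z":-0.001,"yaw":0},
    {"jaw":0,"x":-0.02,"y":-0.004,"z":-0.001,"yaw":0},
    {"jaw":0,"x":-0.015,"y":-0.003,"z":-0.001,"yaw":0},
    {"jaw":0,"x":-0.01,"y":-0.002,"z":0,"yaw":0},
    {"jaw":0,"x":-0.004,"y":-0.001,"z":0,"yaw":0},
    {"jaw":0,"x":0,"y":0,"z":0,"yaw":0},
  ],
)

```text
t: 7.6
tool_pos: [0.4832, 0.0486, 0.1264]
eef_rot: [3.131, -0.038, 0.091]
ft_force: [-0.4, 0.1, -0.3]
gripper_width: -0.0001
```

Request:
servo_tool(
  increments=[
    {"jaw":0,"x":0,"y":0,"z":0.008,"yaw":0},
    {"jaw":0,"x":0,"y":0,"z":0.009,"yaw":0},
    {"jaw":0,"x":-0.001,"y":0,"z":0.009,"yaw":0},
    {"jaw":0,"x":0,"y":0,"z":0.006,"yaw":0},
    {"jaw":0,"x":0,"y":0,"z":0.002,"yaw":0},
    {"jaw":0,"x":0,"y":0,"z":0,"yaw":0},
  ],
)

```text
t: 8.2
tool_pos: [0.4852, 0.0479, 0.088]
eef_rot: [3.131, -0.037, 0.09]
ft_force: [0.0, -0.0, -0.2]
gripper_width: 0.0002
```

```bash
python3 - <<'E'
from h import *
c=ctrl.camera("scene"); save(c,"p1.png",(280,180,370,250),7); print(proj(c,ctrl.sense()["tool_pos"]))
E
```

```text
[313.89457159 205.84993124]
```

View pics/p1.png

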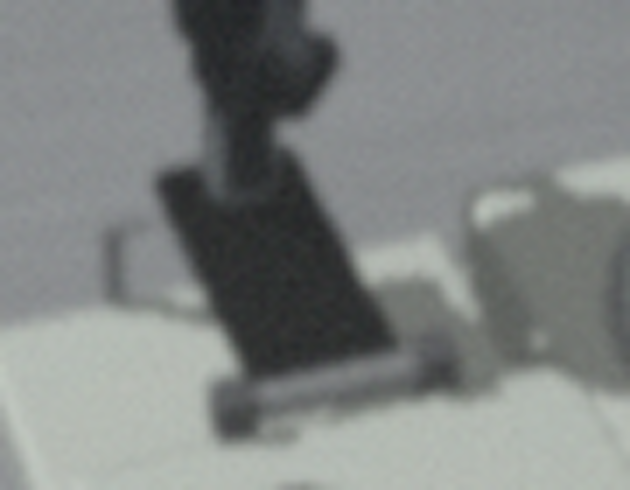

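The fingertip is centred over the pad near the free end, at crop (240,195). The paddle's outer corner is at (160,182) and the tab top runs about (108,232)–(150,222). Pressing in small steps.

Request:
servo_tool(
  increments=[
    {"jaw":0,"x":0,"y":0,"z":0.003,"yaw":0},
    {"jaw":0,"x":0,"y":0,"z":0.002,"yaw":0},
    {"jaw":0,"x":0,"y":0,"z":0.002,"yaw":0},
  ],
)

```text
t: 8.55
tool_pos: [0.486, 0.0478, 0.082]
eef_rot: [3.131, -0.038, 0.09]
ft_force: [-2.4, 0.3, 3.5]
gripper_width: -0.0001
```

Request:
servo_tool(
  increments=[
    {"jaw":0,"x":0,"y":0,"z":0.003,"yaw":0},
    {"jaw":0,"x":0,"y":0,"z":0.003,"yaw":0},
  ],
)

```text
t: 8.75
tool_pos: [0.4861, 0.0478, 0.0765]
eef_rot: [3.131, -0.039, 0.09]
ft_force: [-3.7, 0.6, 6.9]
gripper_width: -0.0001
```

Request:
servo_tool(
  increments=[
    {"jaw":0,"x":0,"y":0,"z":0.002,"yaw":0},
    {"jaw":0,"x":0,"y":0,"z":0,"yaw":0},
  ],
)

```text
t: 8.95
tool_pos: [0.4862, 0.0479, 0.075]
eef_rot: [3.131, -0.039, 0.09]
ft_force: [-2.9, 0.3, 6.5]
gripper_width: -0.0001
```

```bash
python3 - <<'E'
from h import *
c=ctrl.camera("scene"); print(ctrl.sense()["tool_pos"],ctrl.sense()["ft_force"])
ims=[ctrl.camera("scene")["img"].astype(float) for _ in range(6)]
c["img"]=np.mean(ims,0).astype(np.uint8); save(c,"p2.png",(285,195,345,245),12)
s=ctrl.sense(); print(s["t"],s["tool_pos"],s["ft_force"])
# predicted free-end upper corners for angles, with top-view pose
p=[.5833,.1355,.1065]
for th in (0,.1,.125,.15):
  o=[]
  for y in(-.1,-.05):
    x=-.014-(.115*np.cos(th)+.005*np.sin(th)); z=.080+.005*np.cos(th)-.115*np.sin(th)
    cc,ss=np.cos(p[2]),np.sin(p[2]); o.append(((proj(c,[p[0]+cc*x-ss*y,p[1]+ss*x+cc*y,z])-[285,195])*12).round(0).tolist())
  print(th,round(z,4),o)
E
```

```text
[0.48621076 0.04788047 0.07518338] [-2.77262078  0.16981719  6.54744647]
9.3 [0.48620007 0.04784011 0.07524148] [-2.84981629 -0.65196859  6.5006116 ]
0 0.085 [[197.0, 99.0], [439.0, 48.0]]
0.1 0.0735 [[198.0, 145.0], [439.0, 93.0]]
0.125 0.0706 [[199.0, 157.0], [439.0, 105.0]]
0.15 0.0678 [[200.0, 169.0], [439.0, 117.0]]
```

View pics/p2.png

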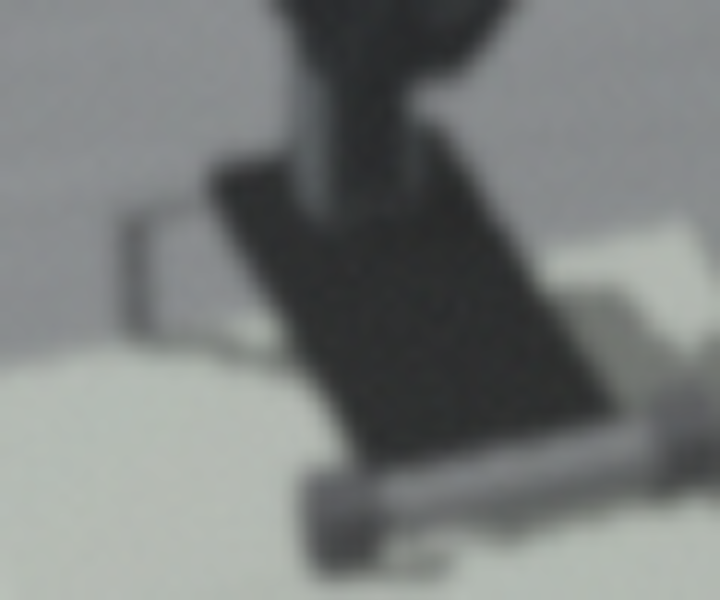

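The paddle's outer corner is now at about (210,170) and the tab plate at about (125,213)–(205,200). The corner looks a little higher than level, so I'll measure the edge shift to sub-pixel accuracy against the first picture.

```bash
cat > edge.py <<'E'
from h import *
g0=cv2.cvtColor(cv2.imread("pics/scene0.png"),cv2.COLOR_BGR2GRAY).astype(float)
ims=[ctrl.camera("scene") for _ in range(4)]; c=ims[0]
g1=np.mean([cv2.cvtColor(i["img"],cv2.COLOR_RGB2GRAY).astype(float) for i in ims],0)
def edge(g,u,lo,hi):  # sub-pixel row of the half-level crossing bright->dark
    col=g[lo:hi,u]; b=col[:3].mean(); d=col[-3:].mean(); h=(b+d)/2
    i=np.where((col[:-1]>=h)&(col[1:]<h))[0][0]; return lo+i+(col[i]-h)/(col[i]-col[i+1])
for u in range(304,309):
    try: a,b=edge(g0,u,195,212),edge(g1,u,199,216); print(u,round(a,2),round(b,2),"shift",round(b-a,2),"theta~",round((b-a)/4.83*.125,4))
    except Exception as e: print(u,e)
def col(g,u,a,b): return g[a:b,u].round(0).astype(int).tolist()
for u in(304,306): print(col(g0,u,195,215),col(g1,u,195,215))
# left long edge of the paddle: column crossing at rows
for v in range(216,230,3):
    def ce(g):
        r=g[v,297:322]; h=(r[:3].mean()+r.min())/2; i=np.where((r[:-1]>=h)&(r[1:]<h))[0][0]; return 297+i+(r[i]-h)/(r[i]-r[i+1])
    print(v,round(ce(g0),2),round(ce(g1),2))
p=[.5833,.1355,.1065]; cc,ss=np.cos(p[2]),np.sin(p[2])
def W(x,y,z): return [p[0]+cc*x-ss*y,p[1]+ss*x+cc*y,z]
def line(th,ax):
    return [proj(c,W(-.014-(d*np.cos(th)+.005*np.sin(th)),y,.08+.005*np.cos(th)-d*np.sin(th))) for d,y in ax]
for th in(0,.08,.1,.125):
    a,b=line(th,[(.115,-.1),(.115,-.05)]); top=[a[1]+(b[1]-a[1])*(u-a[0])/(b[0]-a[0]) for u in(304,306,308)]
    a,b=line(th,[(.115,-.1),(.02,-.1)]); left=[a[0]+(b[0]-a[0])*(v-a[1])/(b[1]-a[1]) for v in(216,219,222,225,228)]
    print("pred",th,np.round(top,2),np.round(left,2))
s=ctrl.sense(); print(s["t"],s["tool_pos"],s["ft_force"])
E
python3 edge.py
```

```text
304 203.36 207.41 shift 4.05 theta~ 0.1048
305 203.57 207.6 shift 4.03 theta~ 0.1043
306 203.37 207.57 shift 4.2 theta~ 0.1088
307 203.05 207.46 shift 4.4 theta~ 0.114
308 202.83 207.31 shift 4.48 theta~ 0.116
[142, 144, 143, 142, 141, 142, 140, 132, 117, 84, 59, 48, 47, 52, 55, 67, 79, 99, 111, 124] [142, 142, 143, 142, 143, 143, 142, 142, 141, 142, 141, 137, 124, 94, 64, 54, 48, 56, 65, 78]
[140, 140, 143, 142, 142, 143, 139, 130, 106, 70, 49, 43, 44, 46, 42, 47, 44, 48, 59, 63] [134, 139, 141, 142, 142, 140, 141, 142, 142, 141, 141, 134, 114, 81, 54, 47, 48, 48, 46, 49]
216 306.4 304.94
219 307.79 306.8
222 309.45 308.66
225 310.57 308.8
228 312.08 311.57
pred 0 [202.69 202.27 201.84] [307.83 309.34 310.84 312.35 313.86]
pred 0.08 [205.74 205.32 204.89] [306.87 308.53 310.19 311.85 313.51]
pred 0.1 [206.53 206.11 205.68] [306.6  308.3  310.01 311.71 313.41]
pred 0.125 [207.54 207.11 206.68] [306.24 308.   309.76 311.52 313.28]
9.5 [0.48620367 0.04784842 0.07526018] [-3.65285941 -0.27825497  6.4068152 ]
```

By shift, θ ≈ 0.108, and the tip height and force agree. About 1.4 mm more at the pad is needed.

Request:
servo_tool(
  increments=[
    {"jaw":0,"x":0,"y":0,"z":0.002,"yaw":0},
  ],
)

```text
t: 9.6
tool_pos: [0.4863, 0.0479, 0.0738]
eef_rot: [3.13, -0.04, 0.091]
ft_force: [-4.0, 0.2, 6.8]
gripper_width: -0.0002
```

```bash
python3 edge.py | grep -v pred
```

```text
304 203.36 208.2 shift 4.83 theta~ 0.125
305 203.57 208.38 shift 4.81 theta~ 0.1245
306 203.37 208.29 shift 4.92 theta~ 0.1273
307 203.05 208.05 shift 5.0 theta~ 0.1294
308 202.83 208.06 shift 5.23 theta~ 0.1354
[142, 144, 143, 142, 141, 142, 140, 132, 117, 84, 59, 48, 47, 52, 55, 67, 79, 99, 111, 124] [143, 142, 143, 142, 141, 142, 142, 142, 141, 142, 142, 140, 136, 116, 84, 60, 50, 54, 62, 79]
[140, 140, 143, 142, 142, 143, 139, 130, 106, 70, 49, 43, 44, 46, 42, 47, 44, 48, 59, 63] [131, 136, 139, 142, 142, 142, 140, 141, 140, 140, 140, 138, 128, 105, 71, 49, 47, 46, 46, 49]
216 306.4 304.8
219 307.79 306.44
222 309.45 308.54
225 310.57 308.73
228 312.08 311.28
9.8 [0.48628011 0.04786209 0.07370627] [-3.84544475  0.40542048  7.11434945]
```

```bash
python3 - <<'E'
from h import *
ims=[ctrl.camera("scene") for _ in range(4)]; c=ims[0]
c["img"]=np.mean([i["img"].astype(float) for i in ims],0).astype(np.uint8); save(c,"p3.png",(285,195,345,245),12)
s=ctrl.sense(); print(s["t"],s["tool_pos"],s["ft_force"])
p=[.5833,.1355,.1065]; cc,ss=np.cos(p[2]),np.sin(p[2])
for x in(-.125,-.129,-.133):
  for y in(-.104,-.120): print(x,y,((proj(c,[p[0]+cc*x-ss*y,p[1]+ss*x+cc*y,.071])-[285,195])*12).round(0))
E
```

```text
10.0 [0.48628821 0.04785974 0.07372317] [-2.70389317  0.89545384  7.9284982 ]
-0.125 -0.104 [185. 171.]
-0.125 -0.12 [107. 188.]
-0.129 -0.104 [179. 159.]
-0.129 -0.12 [101. 175.]
-0.133 -0.104 [173. 146.]
-0.133 -0.12 [ 95. 163.]
```

View pics/p3.png

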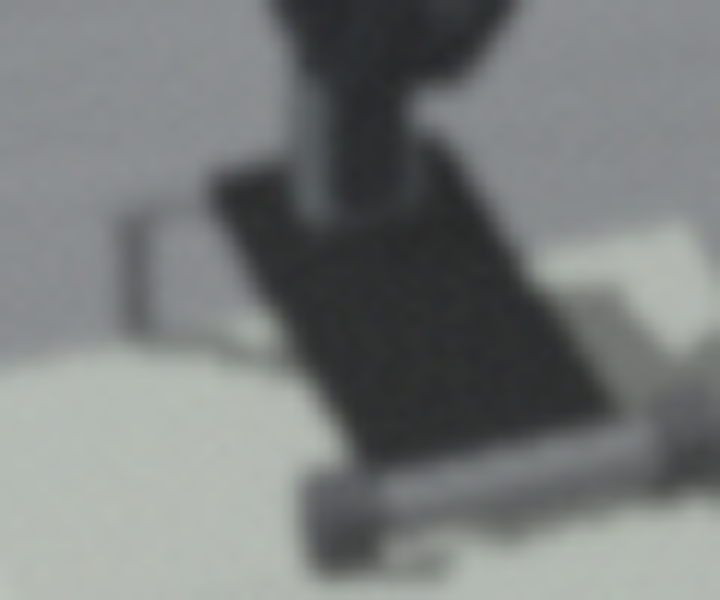

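Edge shift, tip height and force all give about halfway. In the first top view the tab sits about 6 mm hinge-ward of the free end, which explains its 17-pixel lower position here. The paddle is level with the tab, so I'm handing in.

```bash
python3 - <<'E'
from h import *
print(ctrl.job_done()); s=ctrl.sense(); print(s["t"],s["tool_pos"],s["ft_force"])
E
```

```text
the job is handed in; nothing more can be done
None
the job is handed in; nothing more can be done
```

I pressed the power button fully down and let it come back up, then pressed the paddle to about halfway. I handed the job in at about 10 s with the arm still holding the paddle there.

- **Button:** At the bottom the tip stood at z = 0.0909 m with 19.7 N, so it was on its stop. After release, the picture showed it back up.
- **Paddle:**
  - The shift of its free edge in the scene picture gave an angle of about 0.125–0.135 rad; the columns I trust most gave about 0.126.
  - The tip height of 73.7 mm gave about 0.123 rad.
  - The vertical force of about 7–8 N fits halfway with contact about 88 mm from the hinge.
  - It never came near its stop.
- **Bystanders:** The mug, jar and bowl were well clear of every move; I did not re-image them at the end.

**Check that disagreed:** In the raw scene picture the tab sits slightly below the line of the paddle's end. I put that down to the tab standing about 6 mm nearer the hinge than the free end, judged by eye from the first top picture. The scene camera also disagreed with the top view by about 6 mm in x, so I relied on the top view for positions.

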